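# Push the planter through to the cork mat

### The arm

A 6-joint arm with a two-finger parallel gripper is mounted at the origin on the work surface. World frame = base frame: x ahead of the robot, y to its left, z up, the work surface at z = 0. Lengths are in m, angles in rad, forces in N, time in s.
With the tool pointing down it reaches from about 0.375 to 0.925 m from the base axis. Payload 5.7 kg.
Tool frame: the origin (TCP) lies midway between the tips of the shut fingers; the grasp point (between the pads) lies 19 mm behind it; z points along the fingers, y is the line along which they close (so a half turn about z gives the same grasp; the last joint's range is limited). The gripper opens to 88 mm and grips with 3 to 60 N. Pads are 20 mm wide; open, the fingers measure 115 mm over their backs; the gripper's body (75 mm by 178 mm) begins 61 mm behind the grasp point.
Start: joints at [-1.397, 0.359, 1.51, -0, 1.272, -0.115], TCP at [0.171, -0.575, 0.223] pointing down, gripper open.
Joint ranges: [-2.97, 2.97], [-1.01, 2.36], [0.21, 2.38], [-0.96, 4.11], [0.2, 2.71], [-2.98, 2.98]. Speed limits (rad/s): [2.39, 2.39, 3.14, 3.14, 3.14, 3.14].

### API

Orientations are given as a unit quaternion [x, y, z, w].
In Python, from bench import move_ptp, servo_line, goto_joints, move_gripper, sleep, inverse_kinematics, capture, PlanningError, close_job, spot_in, silhouettes, current_clock, current_joint_pos, current_qvel, current_joint_torque, current_position, current_orientation, current_force, current_torque, current_finger_gap, current_grip_force gives the robot as it stands. Calls block until the motion is done:
- move_ptp(position, orientation): joint-space move of the TCP to a pose.
- servo_line(position, orientation=None, rate=0.15, contact_N=None): straight line of the TCP; orientation=None keeps the orientation; rate is the mean speed in m/s. With contact_N (N) it stops when the force on the tool has changed by that much, and returns True; else False.
- goto_joints(angles): joint-space move.
- move_gripper(opening): finger opening in m; the grip force is fixed at half the most; returns when the fingers have stopped.
- sleep(seconds).
- inverse_kinematics(position, orientation): joint angles nearest the present ones, or None.
- capture(name): name is "side" or "top"; returns a dict with "image" (384x512x3 uint8, blue, green, red), "range_z" (384x512 float32, m along the optical axis (not along the pixel's ray), 0 where there is no reading), "intrinsics" (3x3 intrinsics, pixels), "R" (3x3) and "t" (3): a world point X has camera coordinates R X + t. Camera axes: x right, y down, z forward; pixel columns grow to the right and rows downward; lengths in m; the calibration is good to about 2 mm. A picture is of the moment at which its call begins.
A pose or a line that the arm cannot do raises PlanningError and nothing moves.
- close_job(): hands the job in; it is judged then, once.
Trained networks look in the newest picture that a camera, given by its name, has taken for a name from the list of things; names that differ only in an ending like _2 or _b are one class to them, and where a whole thing is asked for, a point or a joint stands for the part that bears it (a point fixed in the world has none). Each returns a list of dicts, best first, with "conf" (0 to 1); they miss things now and then, are a little off and sometimes report something else, mostly with a low value. They report only what shows in the picture. A call takes as long as a camera call. They do not tell look-alikes from the thing itself.
- spot_in(camera, query): "xy" ([column, row] in pixels, amid what is visible of it).
- silhouettes(camera, query): "region" (384x512 bool, what is visible of it) and "xy" ([column, row] in pixels, amid what is visible of it).
Readings, each from a call of its own:
- current_clock(): time.
- current_joint_pos(): joint angles.
- current_qvel(): joint speeds.
- current_joint_torque(): joint torques, N m.
- current_position(): TCP position.
- current_orientation(): TCP orientation.
- current_force(): force on the tool from outside, world axes, zero at the start.
- current_torque(): the same for the moment, N m.
- current_finger_gap(): finger opening in m.
- current_grip_force(): force on a finger pad.
Only numpy, scipy, OpenCV 4.12 (cv2) and the standard library are available. Lean on these libraries where they do the work, as an engineer would, in place of code of your own. Each camera call takes 0.05 s, during which the arm holds its last target. There are 200 camera calls.

### The job

Push the small square planter along the ledge, through the narrow gap between the charcoal trough and the rabbit pot, until it stands in the middle of the cork mat on the far side, about square with the mat. Only push it with the fingers: do not pinch, lift or tip it, and leave the scoop and the sprayer where they are.

Things in the scene. Friction and masses are not known exactly. Their poses are not given: they have to be found in the camera images.
- planter_center (a point): Centre, 30 mm above its underside, of the loose square planter: a concrete-grey box 95 x 95 mm, 60 mm high (vertical edges rounded by 4 mm) with a low succulent on top (76 mm high in all), 0.35 to 0.65 kg. Its axes are square to its sides, z up. It slides flat on the ledge. It starts on one side (left or right) of the rabbit pot, up to 15 degrees out of square with the trough.
- trough: Charcoal plastic trough, fixed to the ledge; 100 mm (x) by 360 mm (y), 75 mm high, with herbs (to 130 mm) and two thin bamboo skewers (to 170 mm, 30 mm behind its middle line) standing in it. Origin at the centre of its underside, x away from its front face, y along its length. Its flat front face, which faces the robot, is the plane x = -50 mm in this frame.
- rabbit_pot: Round ceramic pot with two rabbit ears, fixed to the ledge in front of the trough; greatest radius 50 mm (from 15 to 50 mm above the ledge), 70 mm high, the ears on the robot's side reach 130 mm. Origin at the centre of its underside, axes parallel to the trough's. The gap runs along y between this pot's far side and the trough's front face and is 102 to 106 mm wide, 7 to 11 mm wider than the planter.
- cork_mat: Thin square cork mat, 180 x 180 mm, flat on the ledge (1 mm, no edge to catch on), on the other side of the rabbit pot from the planter. Origin at its centre, axes along its sides (parallel to the trough's to within 3 degrees). Its edge may lie a little under the trough.
- scoop: Bystander, loose: copper-toned scoop about 200 mm long, lying behind the trough. Origin on the ledge below its middle.
- sprayer: Bystander, loose: green hand sprayer 76 mm across, 160 mm high, standing beyond the right end of the trough. Origin at the centre of its underside.
Mind the look-alikes: they are no part of the job. Leave any orange look-alike of the part that bears planter_center alone.

How it is judged:
On the way:
1. the planter is in the gap between the rabbit pot and the trough (y of planter_center in the frame of rabbit_pot between -0.03 and 0.03 m and x of planter_center in the frame of rabbit_pot between 0.085 and 0.12 m), for 0.05 s.
At the end, for the whole second after the job is handed in: After passing through the gap the planter stands flat on the ledge, its centre within 25 mm of the mat's centre along each side of the mat, square with the mat to within 15 degrees (x of planter_center in the frame of cork_mat between -0.025 and 0.025 m and y of planter_center in the frame of cork_mat between -0.025 and 0.025 m and (angle between the x axis of planter_center and the x axis of cork_mat, either way round below 0.26 rad or angle between the x axis of planter_center and the y axis of cork_mat, either way round below 0.26 rad) and height (world z) of planter_center below 0.034 m and angle between planter_center's own z axis and vertical below 0.06 rad); the robot touches nothing.
It fails at once if the planter is lifted by more than 10 mm (height (world z) of planter_center above 0.04 m).
It fails at once if the planter is tipped by more than 14 degrees (angle between planter_center's own z axis and vertical above 0.25 rad).
It fails at once if the scoop or the sprayer is moved more than 20 mm (distance of any of scoop, sprayer from where it was at the start of the episode above 0.02 m).
It also fails if it takes over 70 s, if anything falls off the work surface, if the arm or the gripper's body presses on something with over 40 N, if the wrist force passes 120 N, or if a joint passes its speed limit or range.

## Working session

There is one attempt and no reset: what is moved stays moved. The work goes in short steps, each a Python script; the robot and the scene stay as the last script left them, time stands still between calls to the robot, and variables do not carry over. Pictures are saved under pics/ and viewed, at most 10 in all, crops included, and the job is handed in when it is done.

```bash
mkdir -p pics; python3 - <<'E'
from bench import *
import cv2,numpy as np
a=capture("top");b=capture("side")
cv2.imwrite("pics/a.png",np.vstack([a["image"]]));cv2.imwrite("pics/b.png",b["image"])
for c in (a,b): print(c["intrinsics"].tolist(),c["R"].round(3).tolist(),c["t"].round(3).tolist())
print(current_clock(),current_orientation())
E
```

```text
[[498.58974946382074, 0.0, 245.60527068875547], [0.0, 498.58974946382074, 192.50015764046097], [0.0, 0.0, 1.0]] [[0.019, -1.0, 0.007], [-0.996, -0.02, -0.088], [0.088, -0.005, -0.996]] [-0.092, 0.625, 1.21]
[[469.24218295282395, 0.0, 255.51225383100274], [0.0, 469.24218295282395, 192.52979175740262], [0.0, 0.0, 1.0]] [[-0.947, -0.32, 0.001], [-0.223, 0.659, -0.718], [0.229, -0.681, -0.696]] [0.545, 0.201, 1.196]
0.1 [ 9.89592299e-01  1.43897288e-01 -3.35510160e-05 -8.06486687e-04]
```

View pics/a.png

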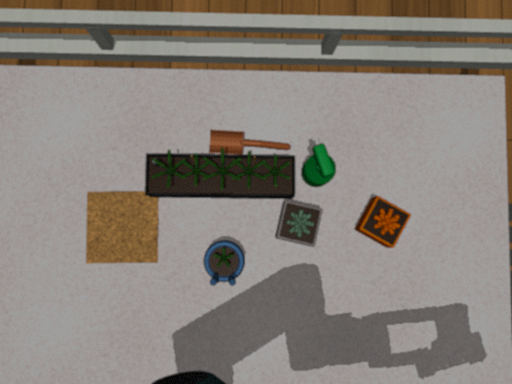

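View pics/b.png

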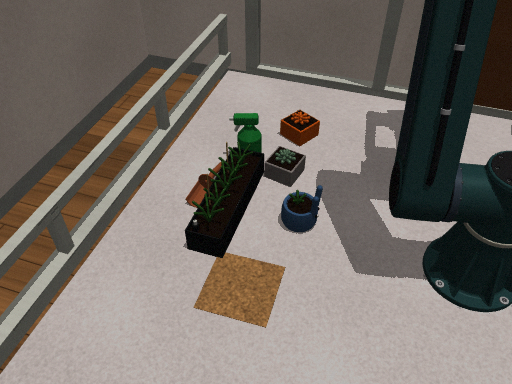

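The top view shows the grey planter at (299,222), right of the pot at (224,262). The trough is at (220,175), the mat at (122,227) and the orange decoy at (383,221). Next I localise them metrically.

```bash
cat > h.py <<'E'
from bench import *
import cv2,numpy as np
def cloud(c):
    K,R,t=c["intrinsics"],c["R"],c["t"]; z=c["range_z"]
    v,u=np.mgrid[0:384,0:512]
    P=np.stack([(u-K[0,2])/K[0,0]*z,(v-K[1,2])/K[1,1]*z,z],-1)
    return (P-t)@R   # R^T (P-t)
def ray(c,uv,h):
    K,R,t=c["intrinsics"],c["R"],c["t"]
    d=np.c_[np.atleast_2d(uv).astype(float),np.ones(len(np.atleast_2d(uv)))]@np.linalg.inv(K).T@R; o=-R.T@t
    return (o+d*((h-o[2])/d[:,2])[:,None])[:,:2]
def rect(xy):
    (cx,cy),(w,h),a=cv2.minAreaRect(xy.astype(np.float32)); a=(a+45)%90-45
    return np.array([cx,cy]),(w,h),np.radians(a)
def sil(cam,q,near=None):
    r=silhouettes(cam,q)
    return r
def planter(cam="top",near=None):
    """centre xy, yaw(deg) from the grey planter's top rim"""
    c=capture(cam);P=cloud(c);best=None
    for s in silhouettes(cam,"planter_center"):
        px=c["image"][s["region"]].astype(float).mean(0)
        if px[2]>1.5*px[0]: continue
        m=s["region"]&(c["range_z"]>0)&(P[...,2]>.052)&(P[...,2]<.085)
        if m.sum()<60: continue
        # rays through outline onto top plane z=.06 
        vu=np.argwhere(m)[:,::-1]
        xy=ray(c,vu,.06); ce,wh,a=rect(xy)
        return ce,wh,np.degrees(a),s["conf"],c
    return None
E
python3 - <<'E'
from h import *
ce,wh,a,cf,c=planter(); print("planter",ce,wh,a,cf)
P=cloud(c)
print("table z",np.median(P[300:320,40:100,2]))
for q in ["trough","rabbit_pot","cork_mat","scoop","sprayer"]:
    for s in silhouettes("top",q)[:2]:
        m=s["region"]&(c["range_z"]>0); p=P[m]
        print(q,s["conf"],s["xy"],m.sum(),np.percentile(p[:,2],[2,50,98]).round(3))
        h={"trough":.075,"rabbit_pot":.05,"cork_mat":.001}.get(q)
        if h:
            m2=m&(abs(P[...,2]-h)<.012)
            for nm,mm in (("z-sel",m2),("all",m)):
                xy=ray(c,np.argwhere(mm)[:,::-1],h);e=rect(xy);print("  ",nm,e[0].round(4),np.round(e[1],4),np.degrees(e[2]).round(2))
c=capture("side");P=cloud(c)
for q,h in [("trough",.075),("cork_mat",.001),("planter_center",.06),("rabbit_pot",.06)]:
    for s in silhouettes("side",q)[:2]:
        m=s["region"]&(abs(P[...,2]-h)<.01)
        e=rect(P[m][:,:2]);print("side",q,s["conf"],e[0].round(4),np.round(e[1],4),np.degrees(e[2]).round(2))
E
```

```text
planter [ 0.55276614 -0.2094018 ] (0.09462723881006241, 0.0943560004234314) -12.15777587890625 0.57
table z -0.0004348705508854374
trough 0.64 [218.1, 174.6] 6569 [0.026 0.061 0.122]
   z-sel [ 0.6635 -0.0159] [0.1007 0.3575] 0.37
   all [ 0.6686 -0.0158] [0.1201 0.3576] 0.41
rabbit_pot 0.68 [222.8, 262.9] 1467 [0.002 0.067 0.126]
   z-sel [ 0.4587 -0.03  ] [0.0969 0.0982] -43.87
   all [ 0.4545 -0.0306] [0.1074 0.1012] 1.1
cork_mat 0.71 [120.7, 227.9] 5069 [-0.005  0.     0.006]
   z-sel [0.5374 0.2304] [0.1834 0.1813] 1.08
   all [0.5374 0.2304] [0.1834 0.1813] 1.08
scoop 0.82 [237.1, 140.6] 1007 [-0.001  0.012  0.047]
sprayer 0.94 [317.0, 165.8] 1025 [0.024 0.11  0.162]
side trough 0.96 [ 0.6628 -0.0267] [0.1031 0.3842] 0.31
side cork_mat 0.6 [0.5363 0.2285] [0.1839 0.1879] 0.54
side planter_center 0.9 [ 0.5518 -0.2084] [0.1038 0.0958] -11.53
side planter_center 0.73 [ 0.5585 -0.4131] [0.1007 0.0945] -28.98
side rabbit_pot 0.79 [ 0.458  -0.0258] [0.0961 0.0945] -39.36
```

```bash
python3 - <<'E'
from h import *
for cam in ("top","side"):
    c=capture(cam);P=cloud(c)
    for q in ("sprayer","trough","rabbit_pot"):
        s=silhouettes(cam,q)[0]; p=P[s["region"]&(c["range_z"]>0)]
        for lo,hi in ((0,.05),(.05,.09),(.1,.2)) if q!="trough" else ((.085,.105),(.105,.125),(.125,.2)):
            k=p[(p[:,2]>lo)&(p[:,2]<hi)]
            if len(k): print(cam,q,lo,hi,len(k),np.percentile(k,[2,98],axis=0).round(3).tolist())
def q(a): return [np.cos(a/2),np.sin(a/2),0,0]
for a in (0,45,90):
    print(a,[np.round(j,2).tolist() if (j:=inverse_kinematics([.55,y,.03],q(np.radians(a)))) is not None else None for y in (-.31,0,.2)])
E
```

```text
top sprayer 0 0.05 928 [[0.727, -0.179, 0.0], [0.781, 0.013, 0.039]]
top sprayer 0.05 0.09 12 [[0.741, -0.068, 0.052], [0.768, -0.068, 0.06]]
top trough 0.085 0.105 512 [[0.653, -0.166, 0.086], [0.695, 0.116, 0.105]]
top trough 0.105 0.125 687 [[0.634, -0.174, 0.105], [0.709, 0.134, 0.123]]
top trough 0.125 0.2 76 [[0.625, -0.097, 0.125], [0.714, 0.044, 0.171]]
top rabbit_pot 0 0.05 42 [[0.4, -0.079, 0.0], [0.506, 0.024, 0.05]]
top rabbit_pot 0.05 0.09 1224 [[0.417, -0.074, 0.054], [0.503, 0.014, 0.088]]
top rabbit_pot 0.1 0.2 95 [[0.408, -0.059, 0.101], [0.424, -0.003, 0.129]]
side sprayer 0 0.05 25 [[0.646, -0.421, 0.001], [0.762, -0.23, 0.049]]
side sprayer 0.05 0.09 209 [[0.646, -0.268, 0.054], [0.711, -0.218, 0.09]]
side sprayer 0.1 0.2 454 [[0.659, -0.261, 0.101], [0.731, -0.228, 0.162]]
side trough 0.085 0.105 427 [[0.65, -0.166, 0.086], [0.695, 0.14, 0.105]]
side trough 0.105 0.125 449 [[0.632, -0.15, 0.105], [0.709, 0.134, 0.124]]
side trough 0.125 0.2 32 [[0.624, -0.097, 0.125], [0.714, 0.02, 0.151]]
side rabbit_pot 0 0.05 334 [[0.409, -0.03, 0.005], [0.499, 0.021, 0.049]]
side rabbit_pot 0.05 0.09 770 [[0.411, -0.07, 0.051], [0.499, 0.018, 0.088]]
side rabbit_pot 0.1 0.2 98 [[0.408, -0.05, 0.102], [0.422, -0.001, 0.128]]
0 [[-0.62, 0.62, 1.61, -0.0, 0.91, 0.95], [-0.13, 0.53, 1.8, -0.0, 0.81, 1.45], [0.23, 0.57, 1.72, -0.0, 0.85, 1.8]]
45 [[-0.62, 0.62, 1.61, -0.0, 0.91, 0.16], [-0.13, 0.53, 1.8, -0.0, 0.81, 0.66], [0.23, 0.57, 1.72, -0.0, 0.85, 1.02]]
90 [[-0.62, 0.62, 1.61, -0.0, 0.91, -0.62], [-0.13, 0.53, 1.8, -0.0, 0.81, -0.13], [0.23, 0.57, 1.72, -0.0, 0.85, 0.23]]
```

```bash
cat >> h.py <<'E'
def q(deg): a=np.radians(deg); return [np.cos(a/2),np.sin(a/2),0,0]
def look(name=None):
    for cam in ("top","side"):
        c=capture(cam);P=cloud(c)
        for s in silhouettes(cam,"planter_center"):
            px=c["image"][s["region"]].astype(float).mean(0)
            m=s["region"]&(abs(P[...,2]-.06)<.012)
            if px[2]>1.5*px[0] or m.sum()<40: continue
            xy=P[m][:,:2] if cam=="side" else ray(c,np.argwhere(m)[:,::-1],.06)
            e=rect(xy); print(cam,s["conf"],e[0].round(4),np.round(e[1],4),np.degrees(e[2]).round(1))
        if name: cv2.imwrite(f"pics/{name}_{cam}.png",c["image"])
    print("t",current_clock(),"tcp",np.round(current_position(),4),"F",np.round(current_force(),1))
E
python3 - <<'E'
from h import *
move_gripper(.05)
move_ptp([.543,-.305,.22],q(90.4))
servo_line([.543,-.305,.052],rate=.12)
print(current_force())
servo_line([.543,-.235,.052],rate=.04)
look("c")
E
```

```text
[ 0.03940436 -0.32290219 -0.2937984 ]
top 0.88 [ 0.5452 -0.1662] [0.0818 0.0946] -3.0
side 0.81 [ 0.5426 -0.1737] [0.1007 0.0936] -4.4
t 7.1833 tcp [ 0.543 -0.235  0.052] F [ 1.3 -0.5  0.7]
```

```bash
python3 - <<'E'
from h import *
servo_line([.543,-.213,.052],rate=.04)
servo_line([.543,-.235,.052],rate=.1)
servo_line([.543,-.235,.18],rate=.25)
look()
move_ptp([.44,-.155,.18],q(.4))
look()
servo_line([.44,-.155,.04],rate=.2)
print(servo_line([.515,-.155,.04],rate=.03,contact_N=10))
look("d")
E
```

```text
top 0.89 [ 0.5419 -0.1517] [0.0912 0.0918] 1.1
side 0.8 [ 0.541  -0.1524] [0.0954 0.102 ] 1.2
t 9.1083 tcp [ 0.5418 -0.2343  0.1779] F [-0.1 -0.6 -0.3]
top 0.7 [ 0.5408 -0.1518] [0.0936 0.0917] 1.0
t 10.7417 tcp [ 0.4402 -0.1552  0.18  ] F [-0.4 -0.3 -0.4]
True
top 0.88 [ 0.584  -0.1511] [0.0603 0.092 ] 1.1
side 0.8 [ 0.5664 -0.1481] [0.0964 0.0978] -2.7
t 13.8917 tcp [ 0.5077 -0.154   0.0392] F [-0.1  0.  -0.1]
```

View pics/d_side.png

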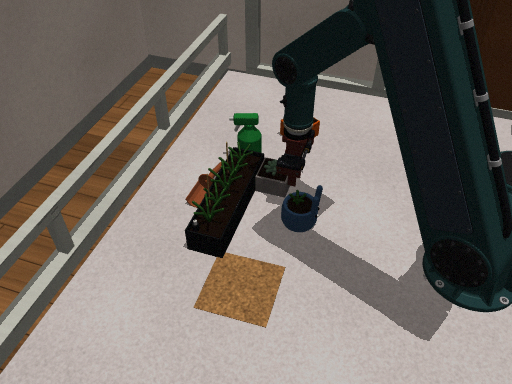

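The planter is now flush with the trough face at about (256–295, 160–193). I'll push it through the gap next.

```bash
python3 - <<'E'
from h import *
servo_line([.48,-.155,.04],rate=.15)
servo_line([.44,-.155,.18],rate=.3)
look()
move_ptp([.550,-.24,.18],q(90.4))
servo_line([.550,-.24,.052],rate=.2)
print(servo_line([.556,-.12,.052],rate=.06,contact_N=20)); look()
print(servo_line([.556,-.07,.052],rate=.05,contact_N=20)); look("e")
E
```

```text
top 0.68 [ 0.5672 -0.1514] [0.094  0.0919] 1.0
side 0.78 [ 0.567  -0.1494] [0.0957 0.0998] 0.9
t 15.0583 tcp [ 0.4393 -0.1544  0.1781] F [-0.4 -0.   0.1]
False
top 0.57 [ 0.5676 -0.0488] [0.0942 0.0696] 1.4
side 0.82 [ 0.5667 -0.0601] [0.0962 0.0999] 1.2
t 19.6333 tcp [ 0.554  -0.1201  0.0517] F [-4.1 -5.3  1.5]
False
top 0.46 [ 0.4585 -0.0274] [0.0968 0.0915] 27.9
top 0.42 [0.5641 0.0203] [0.1006 0.026 ] 19.0
side 0.67 [ 0.5657 -0.0102] [0.0957 0.0999] 0.4
t 20.9833 tcp [ 0.5542 -0.0698  0.0516] F [-4.4 -4.1  0.6]
```

View pics/e_side.png

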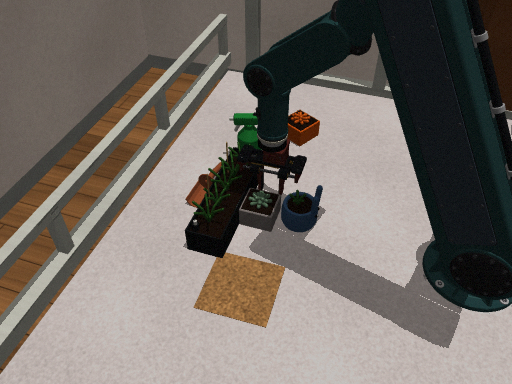

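The planter sits centred in the gap at about (260,205). I'll carry on through it and then slant toward the mat.

```bash
python3 - <<'E'
from h import *
print(servo_line([.556,.02,.052],rate=.05,contact_N=25)); look()
print(servo_line([.532,.14,.052],rate=.05,contact_N=25)); look()
E
```

```text
False
side 0.81 [0.5651 0.0806] [0.097  0.0963] -0.3
t 23.1333 tcp [0.5536 0.0197 0.0516] F [-3.5 -5.7  1.9]
False
side 0.9 [0.5431 0.201 ] [0.0959 0.0949] -0.8
t 25.9333 tcp [0.532 0.14  0.052] F [-0.1 -1.4 -0.5]
```

```bash
python3 - <<'E'
from h import *
servo_line([.526,.1715,.052],rate=.05); look()
servo_line([.526,.13,.052],rate=.1); servo_line([.5,.12,.2],rate=.2)
move_ptp([.35,-.3,.25],q(45)); look("f")
E
```

```text
side 0.69 [0.5374 0.2326] [0.0951 0.0977] 0.5
t 26.925 tcp [0.5261 0.1714 0.052 ] F [0.4 0.5 0. ]
top 0.67 [0.5381 0.2301] [0.0934 0.0966] 1.1
side 0.93 [0.5378 0.2326] [0.0956 0.0977] 0.2
t 30.2417 tcp [ 0.3505 -0.2994  0.2499] F [-0.   0.3  0.5]
```

View pics/f_top.png

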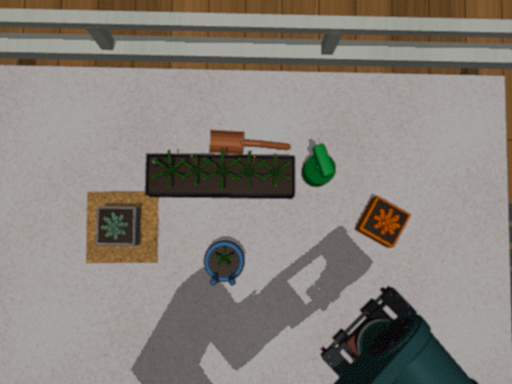

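The planter at (117,226) stands square in the middle of the mat. The scoop and sprayer have not moved, and the arm is clear of everything.

```bash
python3 -c "
from bench import *
print(close_job())"
```

```text
the job is handed in; nothing more can be done
None
```

The planter was pushed through the gap and, by my last camera measurement, stands within about 3 mm of the mat's centre and square to about 1°; the job was handed in at about 30 s, and no verdict came back.

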